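# Wind a pickle press down for storage

### The arm

A 6-joint arm with a two-finger parallel gripper is mounted at the origin on the work surface. World frame = base frame: x ahead of the robot, y to its left, z up, the work surface at z = 0. Lengths are in m, angles in rad, forces in N, time in s.
With the tool pointing down it reaches from about 0.3 to 0.775 m from the base axis. Payload 14.6 kg.
Tool frame: the origin (TCP) lies on the centre line of the jaws, within the pads' length; the fingertips stand ctrl.tcp_to_tips ahead of it and the grasp point (between the pads) lies 2 mm behind it (ctrl.tcp_to_tips is the distance from the TCP to the fingertips, in m); z points along the fingers, y is the line along which they close (so a half turn about z gives the same grasp; the last joint's range is limited). The gripper opens to 94 mm and grips with 3 to 60 N. Pads are 16 mm wide; open, the fingers measure 119 mm over their backs; the gripper's body (75 mm by 177 mm) begins 78 mm behind the grasp point.
Start: joints at [-1.394, 0.3, 1.521, -0, 1.321, -0.067], TCP at [0.133, -0.534, 0.222] pointing down, gripper open.
Joint ranges: [-3.03, 3.03], [-0.79, 2.21], [0.23, 2.52], [-1.04, 4.18], [0, 3.07], [-2.55, 2.55]. Speed limits (rad/s): [2.22, 2.22, 2.57, 3.14, 3.14, 3.14].

### API

Orientations are given as [roll, pitch, yaw] about the fixed x, y, z axes, in that order (R = Rz(yaw) Ry(pitch) Rx(roll)).
In Python, from station import telemetry, viewer, hand_in, ctrl gives the robot as it stands.
- The arm moves only by the tool step_arm, never from a script. Its argument "plan" is a list of rows, each an object of numbers: "dx", "dy", "dz": the shift along the tool's x, y, z scaled (see below); "rx", "ry", "rz": the turn, a rotation vector about the tool's x, y, z scaled (see below); "claw": the closure, from 0 (fully open) to 1 (shut). In form: [{"dx": .., "dy": .., "dz": .., "rx": .., "ry": .., "rz": .., "claw": ..}, ...]. A call has 1 to 10 rows; each row shifts and turns the commanded pose from where the row before left it, along the tool's axes as they then stand; what a row does not reach is not made up. The controller multiplies each number of a shift by 0.1 m and each number of a turn by 90 degrees. A row lasts 1/10 s, in which the tool goes at most 50 mm and 8.59 degrees, less where a joint would pass 70% of its speed; a pose out of reach is approached as far as the arm can. A call with a number of a shift or a turn outside -1 to 1 is refused whole. A call with a gripper value outside its range is refused whole. The fingers move at their own pace and stop on an object; "grip_force" is the grip in N (left out, the last holds). Time passes only in rows, so rows that do not move let the fingers close. It gives the time, the measured TCP pose, the force, the opening and the grip force at its end, in the units of the state.
- telemetry.get_obs(): the state, without advancing time (a new reading comes with each control period).
- viewer.camera(name): name is "side" or "top" or "wrist"; returns a dict with "img" (420x560x3 uint8, red, green, blue), "z_map" (420x560 float32, m along the optical axis (not along the pixel's ray), 0 where there is no reading), "fx", "fy", "cx", "cy" (pixels), "dist" ([k1, k2, p1, p2, k3] as OpenCV has them; the pictures are not rectified), "R" (3x3) and "t" (3): a world point X has camera coordinates R X + t; the wrist camera has in their place "tool_from_camera" (4x4, takes a point from camera to tool coordinates, whose origin is the TCP and whose axes are the flange's). Camera axes: x right, y down, z forward; pixel columns grow to the right and rows downward; lengths in m; the calibration is good to about 2 mm. A picture is of the moment at which its call begins: read the wrist's pose just before it.
- hand_in(): hands the job in; it is judged then, once.
Trained networks look in a picture, given as the dict that the camera call returned (one of the last four; its "shot" number tells which), for a name from the list of things; names that differ only in an ending like _2 or _b are one class to them, and where a whole thing is asked for, a point or a joint stands for the part that bears it (a point fixed in the world has none). Each returns a list of dicts, best first, with "score" (0 to 1); they miss things now and then, are a little off and sometimes report something else, mostly with a low value. They report only what shows in the picture. A call takes as long as a camera call. They do not tell look-alikes from the thing itself.
- viewer.recognise(target, picture): "rect" ([left, top, right, bottom] in pixels, round what is visible of it).
The state is a dict: "time_s": time; "qpos": joint angles; "joint_vel": joint speeds; "tau": joint torques, N m; "ee_pos": TCP position; "eef_rot": TCP orientation; "force": force on the tool from outside, world axes, zero at the start; "moment": the same for the moment, N m; "grip_width": finger opening in m; "grip_force": force on a finger pad.
Only numpy, scipy, OpenCV 4.12 (cv2) and the standard library are available. Lean on these libraries where they do the work, as an engineer would, in place of code of your own. Each camera call takes 0.05 s, during which the arm holds its last target. There are 200 camera calls.

### The job

The screw of the glass pickle press is loose and stands up too high for the shelf: wind it clockwise (seen from above) until it is fully down and stops, by pushing its wings round with a fingertip, stroke after stroke. Push gently, never pinch the screw, do not shift or lift the press, and leave everything else standing where it is. Finish with the hand clear of the press.

Things in the scene. Friction and masses are not known exactly. Their poses are not given: they have to be found in the camera images.
- press: Pickle press, loose, upright, 2 to 2.6 kg: clear jar 124 mm across, blue lid 134 mm across with its top 112 mm above the table and a central boss 32 mm across, 8 mm higher. Origin: centre of the underside, on the screw's axis. Its x axis points from the screw towards the red arched handle; z up. The wings are free to a finger from above on the -x side and both y sides; the handle blocks the +x side.
- wing_screw (a joint): Angle of the wing screw, rad: 0 = wound fully up, 14.14 = fully down on its stop; grows clockwise seen from above, 6.28 a turn. It starts 1.2 to 1.9 turns short of the stop and sinks 8 mm a turn. It turns freely both ways with light friction (0.05 N m, about 2 N at a wing), stays where it is left, and stops hard at the end.
- wing_hub (a point): Point on the screw's axis at mid height of the wings; 136 mm above the table when fully down, up to 18 mm higher. Its x axis runs along the wings and turns with them (parallel to the press's x at joint 0). Steel screw with two opposite flat upright wings, each 6 mm thick, 22 mm tall, reaching 36 mm from the axis; hub 20 mm across, from 15 mm below to 3 mm above this point.
- handle_mid (a point): Middle of the red handle's bar: round, 10 mm thick, 92 mm long, parallel to the press's y, at press x = 34 mm, 175 mm above the table; it passes above the wings. At its ends posts equally thick go down to the lid at press x = 38, y = +-50 mm.
- spice_jar: Bystander: amber jar with red cap, 48 mm across, 105 mm tall; loose; origin under its centre. Must not be moved.
- herb_jar: Bystander: green jar with green cap, 46 mm across, 100 mm tall; loose; origin under its centre. Must not be moved.
- salt_box: Bystander: blue box 45 x 60 x 90 mm tall; loose; origin under its centre. Must not be moved.
- tin: Bystander: tin with yellow label, 74 mm across, 80 mm tall; loose; origin under its centre. Must not be moved.
- mug: Bystander: blue mug 80 mm across, 90 mm tall; loose; origin under its centre. Must not be moved.
- spoon: Bystander: steel spoon with wooden handle, 200 mm long, 20 mm high, lying flat; loose; origin under its middle. Must not be moved.
- tea_box: Bystander: cardboard box 70 x 130 x 70 mm tall; loose; origin under its centre. Must not be moved.
There are look-alikes about, which are no part of the job. Of the things that look like the press, the smallest one is meant.

How it is judged:
By the outcome, as a careful person would: the job done as asked, in the order asked, and still so for the second after the job is handed in, with the robot touching nothing.
It also fails if it takes over 58 s, if anything falls off the work surface, if the arm or the gripper's body presses on something with over 40 N, if the wrist force passes 120 N, or if a joint passes its speed limit or range.

## Working session

There is one attempt and no reset: what is moved stays moved. The work goes in short steps, Python scripts to look and compute and a tool call to move; the robot and the scene stay as the last step left them, time stands still between calls to the robot, and variables do not carry over. Pictures are saved under pics/ and viewed, at most 10 in all, crops included, and the job is handed in when it is done.

Besides the shell and the picture viewer there is one more tool, called in YAML: its name, and indented under it one key for each argument. step_arm: Moves the arm, as the interface text tells. Shifts and turns lie within -1 to 1; 1 stands for 0.1 m of shift or 90 degrees of turn. Its arguments: {"type":"object","properties":{"plan":{"type":"array"},"grip_force":{"type":"number"}},"required":["plan"]}

```bash
mkdir -p pics; cat > h.py <<'E'
import numpy as np, cv2
from station import telemetry, viewer, hand_in, ctrl
def save(p,n): cv2.imwrite('pics/'+n,cv2.cvtColor(p['img'],cv2.COLOR_RGB2BGR))
def cloud(p):
    h,w=p['z_map'].shape
    u,v=np.meshgrid(np.arange(w),np.arange(h))
    K=np.array([[p['fx'],0,p['cx']],[0,p['fy'],p['cy']],[0,0,1]])
    n=cv2.undistortPoints(np.stack([u,v],-1).reshape(-1,1,2).astype(float),K,np.array(p['dist'])).reshape(h,w,2)
    z=p['z_map']; c=np.dstack([n[...,0]*z,n[...,1]*z,z])
    X=(c-np.array(p['t']))@np.array(p['R'])
    X[z==0]=np.nan
    return X
E
python3 - <<'E'
from h import *
print(telemetry.get_obs()); print(ctrl.tcp_to_tips)
for c in ['top','side']:
    p=viewer.camera(c); save(p,c+'.png'); X=cloud(p); np.save(c+'.npy',X); np.save(c+'_img.npy',p['img'])
    for n in ['press','wing_screw','handle_mid']:
        for r in viewer.recognise(n,p):
            a=[int(x) for x in r['rect']]; s=X[a[1]:a[3],a[0]:a[2]].reshape(-1,3)
            print(c,n,round(r['score'],2),a,np.nanmedian(s,0).round(3))
E
```

```text
{'time_s': 0.0, 'qpos': array([-1.39358607e+00,  3.00478578e-01,  1.52157234e+00, -8.06088083e-06,
        1.32066337e+00, -6.65627469e-02]), 'joint_vel': array([-0.00028132,  0.00036012,  0.00146152, -0.00058824, -0.0001873 ,
        0.00148001]), 'tau': array([ 1.36013603e-05, -5.31809449e+01, -3.52735555e+01,  7.08349259e-02,
        2.43481679e-02, -7.48760294e-05]), 'ee_pos': array([ 0.13272551, -0.53350734,  0.22188591]), 'eef_rot': array([-3.14047299e+00, -6.68130427e-05,  2.43774961e-01]), 'force': array([ 0.29799666,  0.08859867, -0.35392825]), 'moment': array([-0.01246932,  0.01828053, -0.06915799]), 'grip_force': 0.0, 'grip_width': 0.09424306423084282}
0.017
top press 0.83 [228, 183, 267, 226] [0.518 0.132 0.111]
top press 0.82 [170, 267, 228, 327] [0.24  0.276 0.144]
top press 0.76 [301, 193, 360, 251] [ 0.457 -0.118  0.144]
top wing_screw 0.73 [187, 285, 202, 312] [0.239 0.287 0.149]
top wing_screw 0.59 [327, 207, 336, 237] [ 0.454 -0.119  0.159]
top wing_screw 0.38 [237, 191, 252, 207] [0.535 0.14  0.115]
top handle_mid 0.79 [303, 195, 363, 250] [ 0.455 -0.125  0.144]
top handle_mid 0.75 [222, 184, 269, 225] [0.519 0.138 0.11 ]
top handle_mid 0.6 [167, 270, 230, 325] [0.238 0.277 0.144]
side press 0.96 [287, 163, 341, 238] [0.513 0.126 0.056]
side press 0.87 [207, 206, 277, 293] [ 0.479 -0.141  0.143]
side press 0.69 [236, 87, 290, 171] [0.234 0.266 0.097]
side wing_screw 0.71 [226, 206, 254, 234] [ 0.429 -0.117  0.148]
side wing_screw 0.66 [305, 181, 331, 192] [0.517 0.137 0.141]
side wing_screw 0.54 [253, 101, 275, 118] [0.219 0.285 0.172]
side handle_mid 0.88 [238, 82, 289, 172] [0.232 0.268 0.092]
side handle_mid 0.76 [289, 161, 338, 235] [0.51  0.126 0.072]
side handle_mid 0.6 [204, 207, 273, 293] [ 0.473 -0.147  0.143]
```

View pics/top.png

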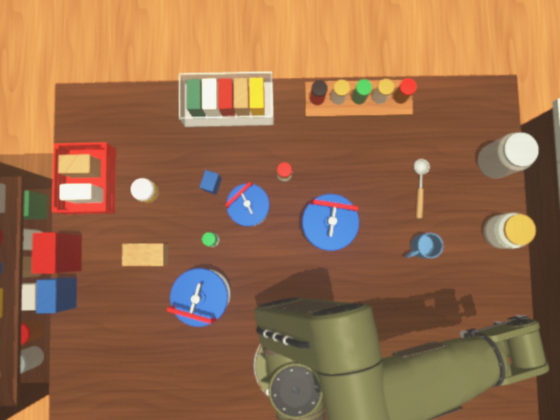

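View pics/side.png

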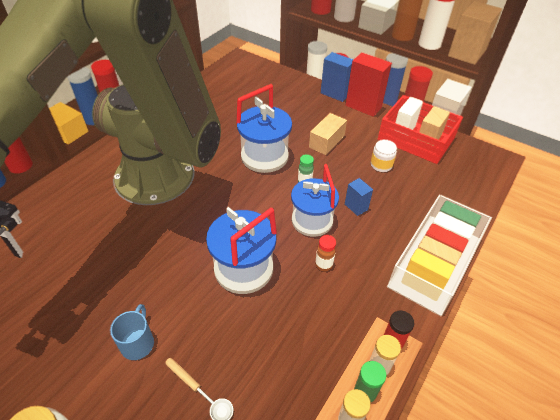

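The top view shows three presses. The smallest is at pixel (248,205), with its handle toward the upper left (+x, +y) and its wing bar at about (246,204). Next I'll measure its axis, handle direction and wing angle.

```bash
cat > m.py <<'E'
from h import *
def meas(c,X,im,c0=(0.518,0.132)):
    im=im.astype(int); r,g,b=im[...,0],im[...,1],im[...,2]
    near=np.hypot(X[...,0]-c0[0],X[...,1]-c0[1])<0.085
    blue=near&(b>r+50)&(abs(X[...,2]-.112)<.012)
    P=X[blue]; q=P[:,:2].astype(np.float32)
    (cx,cy),rad=cv2.minEnclosingCircle(q)
    h=cv2.convexHull(q)[:,0]; A=np.c_[2*h,np.ones(len(h))]; s=np.linalg.lstsq(A,(h**2).sum(1),rcond=None)[0]
    print(c,'lid n',len(P),'z',np.median(P[:,2]).round(4),'mec',round(cx,4),round(cy,4),round(rad,4),'lsq',s[:2].round(4),np.sqrt(s[2]+s[:2]@s[:2]).round(4))
    red=near&(r>g+60)&(r>b+60)&(X[...,2]>.16); R=X[red]
    if len(R)>5:
        m=R.mean(0); d=np.linalg.svd(R[:,:2]-m[:2])[2][0]; print(' handle n',len(R),m.round(4),'bar dir deg',np.degrees(np.arctan2(d[1],d[0])).round(1),'ends',R[np.argmin(R[:,1])].round(3),R[np.argmax(R[:,1])].round(3))
    gr=near&(abs(r-b)<60)&(abs(r-g)<50)&(r>110)&(X[...,2]>.128)&(np.hypot(X[...,0]-cx,X[...,1]-cy)<.05); W=X[gr]
    if len(W)>5:
        m=W.mean(0); d=np.linalg.svd(W[:,:2]-m[:2])[2][0]; print(' wing n',len(W),m.round(4),'dir',np.degrees(np.arctan2(d[1],d[0])).round(1),'z pct',np.percentile(W[:,2],[10,50,90]).round(4),'ext',np.ptp((W[:,:2]-m[:2])@d).round(3))
if __name__=='__main__':
    for c in ['top','side']:
        X=np.load(c+'.npy'); im=np.load(c+'_img.npy'); meas(c,X,im)
        y=slice(175,235) if c=='top' else slice(155,245); x=slice(215,285) if c=='top' else slice(275,375)
        cv2.imwrite(f'pics/{c}z.png',cv2.resize(im[y,x,::-1].astype(np.uint8),None,fx=5,fy=5,interpolation=cv2.INTER_CUBIC))
    X=np.load('top.npy')
    for n,c in {'salt':(210,181),'spice':(285,170),'herb':(210,240)}.items(): print(n,X[c[1],c[0]].round(3))
E
python3 m.py; cat > /dev/null; python3 -c "
import cv2,numpy as np
a=cv2.imread('pics/topz.png');b=cv2.imread('pics/sidez.png');H=max(a.shape[0],b.shape[0])
f=lambda i:np.pad(i,((0,H-i.shape[0]),(0,0),(0,0)));o=np.hstack([f(a),f(b)]);print(o.shape);s=min(1,800/o.shape[1],600/o.shape[0]);cv2.imwrite('pics/both.png',cv2.resize(o,None,fx=s,fy=s))"
```

```text
top lid n 1176 z 0.1111 mec 0.5183 0.1317 0.0668 lsq [0.5181 0.1319] 0.066
 handle n 105 [0.5436 0.1537 0.1773] bar dir deg 132.6 ends [0.577 0.116 0.167] [0.511 0.191 0.177]
 wing n 72 [0.5172 0.1312 0.1509] dir -154.2 z pct [0.1441 0.151  0.1571] ext 0.068
side lid n 1092 z 0.112 mec 0.519 0.1304 0.0681 lsq [0.5179 0.13  ] 0.0665
 handle n 121 [0.5476 0.1475 0.1767] bar dir deg -46.9 ends [0.58  0.113 0.168] [0.511 0.191 0.179]
 wing n 183 [0.5185 0.1293 0.1472] dir 24.6 z pct [0.138  0.1472 0.1562] ext 0.074
salt [0.597 0.251 0.09 ]
spice [0.625 0.012 0.105]
herb [0.41  0.251 0.101]
(450, 850, 3)
```

View pics/both.png

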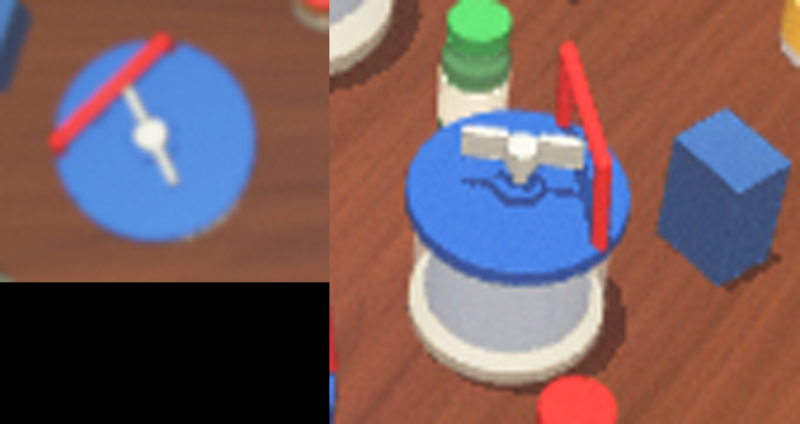

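step_arm:
  plan:
    - {"dz":-0.4,"claw":1}
    - {"dz":-0.4,"claw":1}
    - {"dx":0.256,"dy":-0.265,"claw":1}
    - {"dx":0.256,"dy":-0.265,"claw":1}
    - {"dx":0.256,"dy":-0.265,"claw":1}
    - {"dx":0.256,"dy":-0.265,"claw":1}
    - {"dx":0.256,"dy":-0.265,"claw":1}
    - {"dx":0.256,"dy":-0.265,"claw":1}
    - {"dx":0.256,"dy":-0.265,"claw":1}
    - {"dx":0.256,"dy":-0.265,"claw":1}
  grip_force: 5

```text
$.plan[0]: bad value
```

step_arm:
  plan:
    - {"dx":0.256,"dy":-0.265,"claw":1}
    - {"dx":0.256,"dy":-0.265,"claw":1}
    - {"dx":0.256,"dy":-0.265,"claw":1}
    - {"dx":0.256,"dy":-0.265,"claw":1}
    - {"dx":0.256,"dy":-0.265,"claw":1}
    - {"dx":0.256,"dy":-0.265,"claw":1}
    - {"dx":0.256,"dy":-0.265,"claw":1}
    - {"dx":0.256,"dy":-0.265,"claw":1}
    - {"dx":0.256,"dy":-0.265,"claw":1}
    - {"dx":0.256,"dy":-0.265,"claw":1}

```text
$.plan[0]: bad value
```

step_arm:
  plan:
    - {"rz":-0.093,"claw":1}
    - {"rz":-0.093,"claw":1}
    - {"rz":-0.093,"claw":1}
    - {"rz":-0.093,"claw":1}
    - {"rz":-0.093,"claw":1}
    - {"rz":-0.093,"claw":1}
    - {"rz":-0.093,"claw":1}
    - {"rz":-0.093,"claw":1}
    - {"rz":-0.093,"claw":1}
    - {"rz":-0.093,"claw":1}

```text
$.plan[0]: bad value
```

step_arm:
  plan:
    - {"dx":0,"dy":0,"dz":-0.4,"rx":0,"ry":0,"rz":0,"claw":1}
    - {"dx":0,"dy":0,"dz":-0.4,"rx":0,"ry":0,"rz":0,"claw":1}
    - {"dx":0.256,"dy":-0.265,"dz":0,"rx":0,"ry":0,"rz":0,"claw":1}
    - {"dx":0.256,"dy":-0.265,"dz":0,"rx":0,"ry":0,"rz":0,"claw":1}
    - {"dx":0.256,"dy":-0.265,"dz":0,"rx":0,"ry":0,"rz":0,"claw":1}
    - {"dx":0.256,"dy":-0.265,"dz":0,"rx":0,"ry":0,"rz":0,"claw":1}
    - {"dx":0.256,"dy":-0.265,"dz":0,"rx":0,"ry":0,"rz":0,"claw":1}
    - {"dx":0.256,"dy":-0.265,"dz":0,"rx":0,"ry":0,"rz":0,"claw":1}
    - {"dx":0.256,"dy":-0.265,"dz":0,"rx":0,"ry":0,"rz":0,"claw":1}
    - {"dx":0.256,"dy":-0.265,"dz":0,"rx":0,"ry":0,"rz":0,"claw":1}
  grip_force: 5

```text
time_s: 1.4
ee_pos: [0.2808, -0.2772, 0.3026]
eef_rot: [3.141, -0.0, 0.244]
force: [0.6, -0.3, -0.8]
grip_width: 0.0176
grip_force: 0.0
```

step_arm:
  plan:
    - {"dx":0.307,"dy":-0.317,"dz":0,"rx":0,"ry":0,"rz":0,"claw":1}
    - {"dx":0.307,"dy":-0.317,"dz":0,"rx":0,"ry":0,"rz":0,"claw":1}
    - {"dx":0.307,"dy":-0.317,"dz":0,"rx":0,"ry":0,"rz":0,"claw":1}
    - {"dx":0.307,"dy":-0.317,"dz":0,"rx":0,"ry":0,"rz":0,"claw":1}
    - {"dx":0.307,"dy":-0.317,"dz":0,"rx":0,"ry":0,"rz":0,"claw":1}
    - {"dx":0.307,"dy":-0.317,"dz":0,"rx":0,"ry":0,"rz":0,"claw":1}
    - {"dx":0.307,"dy":-0.317,"dz":0,"rx":0,"ry":0,"rz":0,"claw":1}
    - {"dx":0.307,"dy":-0.317,"dz":0,"rx":0,"ry":0,"rz":0,"claw":1}
    - {"dx":0.307,"dy":-0.317,"dz":0,"rx":0,"ry":0,"rz":0,"claw":1}
    - {"dx":0.307,"dy":-0.317,"dz":0,"rx":0,"ry":0,"rz":0,"claw":1}

```text
time_s: 2.4
ee_pos: [0.5023, 0.1051, 0.3025]
eef_rot: [3.142, -0.0, 0.244]
force: [0.6, -0.7, 0.2]
grip_width: 0.0007
grip_force: 0.0
```

step_arm:
  plan:
    - {"dx":0,"dy":0,"dz":0,"rx":0,"ry":0,"rz":-0.093,"claw":1}
    - {"dx":0,"dy":0,"dz":0,"rx":0,"ry":0,"rz":-0.093,"claw":1}
    - {"dx":0,"dy":0,"dz":0,"rx":0,"ry":0,"rz":-0.093,"claw":1}
    - {"dx":0,"dy":0,"dz":0,"rx":0,"ry":0,"rz":-0.093,"claw":1}
    - {"dx":0,"dy":0,"dz":0,"rx":0,"ry":0,"rz":-0.093,"claw":1}
    - {"dx":0,"dy":0,"dz":0,"rx":0,"ry":0,"rz":-0.093,"claw":1}
    - {"dx":0,"dy":0,"dz":0,"rx":0,"ry":0,"rz":-0.093,"claw":1}
    - {"dx":0,"dy":0,"dz":0,"rx":0,"ry":0,"rz":-0.093,"claw":1}
    - {"dx":0,"dy":0,"dz":0,"rx":0,"ry":0,"rz":-0.093,"claw":1}
    - {"dx":0,"dy":0,"dz":0,"rx":0,"ry":0,"rz":-0.093,"claw":1}

```text
time_s: 3.4
ee_pos: [0.5017, 0.1032, 0.3024]
eef_rot: [-3.142, 0.0, 1.711]
force: [0.2, -0.5, -0.6]
grip_width: 0.0006
grip_force: 0.0
```

step_arm:
  plan:
    - {"dx":0,"dy":0,"dz":0,"rx":0,"ry":0,"rz":-0.092,"claw":1}
    - {"dx":0,"dy":0,"dz":0,"rx":0,"ry":0,"rz":-0.092,"claw":1}
    - {"dx":0,"dy":0,"dz":0,"rx":0,"ry":0,"rz":0,"claw":1}

```text
time_s: 3.7
ee_pos: [0.5017, 0.1032, 0.3024]
eef_rot: [-3.142, -0.0, 1.996]
force: [-1.0, -0.6, -1.0]
grip_width: 0.0006
grip_force: 0.0
```

```bash
cat >> h.py <<'E'
from scipy.spatial.transform import Rotation as Ro
def wrist():
    o=telemetry.get_obs(); p=viewer.camera('wrist')
    T=np.eye(4); T[:3,:3]=Ro.from_euler('xyz',o['eef_rot']).as_matrix(); T[:3,3]=o['ee_pos']
    M=np.linalg.inv(T@np.array(p['tool_from_camera'])); p['R']=M[:3,:3]; p['t']=M[:3,3]
    return o,p
E
cat > w.py <<'E'
from h import *; from m import meas
import sys
o,p=wrist(); save(p,sys.argv[1]); meas('wrist',cloud(p),p['img'])
p=viewer.camera('side'); meas('side',cloud(p),p['img'])
print(o['ee_pos'].round(4),o['eef_rot'].round(3),o['qpos'].round(2))
E
python3 w.py w1.png
```

```text
wrist lid n 7628 z 0.1124 mec 0.5186 0.1345 0.0664 lsq [0.5186 0.1346] 0.0661
 handle n 1058 [0.5399 0.158  0.1921] bar dir deg -46.5 ends [0.576 0.119 0.177] [0.511 0.196 0.17 ]
 wing n 6756 [0.5392 0.1394 0.3541] dir 28.0 z pct [0.2914 0.3896 0.4001] ext 0.098
side lid n 1075 z 0.112 mec 0.5179 0.1317 0.0688 lsq [0.5181 0.1302] 0.0665
 handle n 119 [0.5473 0.1477 0.1798] bar dir deg -46.8 ends [0.575 0.115 0.179] [0.511 0.193 0.178]
 wing n 940 [0.5166 0.111  0.4023] dir -103.2 z pct [0.1483 0.4044 0.5846] ext 0.082
[0.5017 0.1032 0.3024] [-3.142 -0.     1.996] [ 0.13  0.16  1.5   0.    1.47 -0.29]
```

View pics/w1.png

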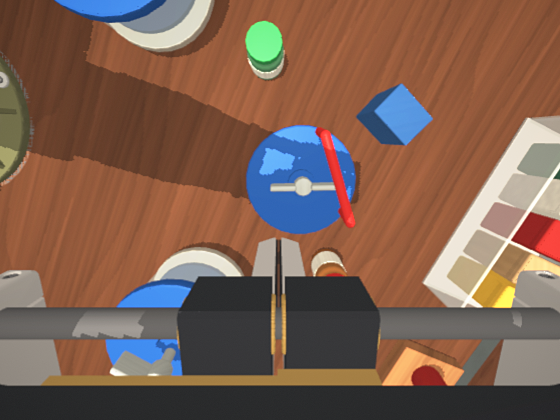

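step_arm:
  plan:
    - {"dx":0.015,"dy":0.018,"dz":0.3,"rx":0,"ry":0,"rz":0,"claw":1}
    - {"dx":0,"dy":0,"dz":0.4,"rx":0,"ry":0,"rz":0,"claw":1}
    - {"dx":0,"dy":0,"dz":0.4,"rx":0,"ry":0,"rz":0,"claw":1}
    - {"dx":0,"dy":0,"dz":0.2,"rx":0,"ry":0,"rz":0,"claw":1}
    - {"dx":0,"dy":0,"dz":0.15,"rx":0,"ry":0,"rz":0,"claw":1}
    - {"dx":0,"dy":0,"dz":0.08,"rx":0,"ry":0,"rz":0,"claw":1}
    - {"dx":0,"dy":0,"dz":0,"rx":0,"ry":0,"rz":0,"claw":1}

```text
time_s: 4.5
ee_pos: [0.5025, 0.1052, 0.1488]
eef_rot: [-3.14, -0.0, 1.991]
force: [0.6, -0.5, 0.9]
grip_width: 0.0009
grip_force: 0.0
```

step_arm:
  plan:
    - {"dx":0.025,"dy":0,"dz":0,"rx":0,"ry":0,"rz":0,"claw":1}
    - {"dx":0.025,"dy":0,"dz":0,"rx":0,"ry":0,"rz":0,"claw":1}
    - {"dx":0.02,"dy":0,"dz":0,"rx":0,"ry":0,"rz":0,"claw":1}
    - {"dx":0.032,"dy":-0.012,"dz":0,"rx":0,"ry":0,"rz":0.08,"claw":1}
    - {"dx":0.032,"dy":-0.012,"dz":0,"rx":0,"ry":0,"rz":0.08,"claw":1}
    - {"dx":0.032,"dy":-0.012,"dz":0,"rx":0,"ry":0,"rz":0.08,"claw":1}

```text
time_s: 5.1
ee_pos: [0.4937, 0.1196, 0.1498]
eef_rot: [3.141, 0.001, 1.611]
force: [0.6, -3.2, -1.2]
grip_width: 0.0003
grip_force: 1.8
```

```bash
sed -i 's/(X\[...,2\]>.128)&/(X[...,2]>.128)\&(X[...,2]<.164)\&/' m.py
cat > s.py <<'E'
from h import *
A=np.array([.518,.132]); o=telemetry.get_obs(); y=o['eef_rot'][2]
d=o['ee_pos'][:2]-A; x=np.array([np.cos(y),np.sin(y)]); yt=np.array([np.sin(y),-np.cos(y)])
print('tool-frame rel axis mm (want -11,-25):',(1e3*np.array([d@x,d@yt])).round(1),'z',o['ee_pos'][2].round(4),'yaw',np.degrees(y).round(1),'press wing ang',(np.degrees(y)+90-43).round(1),'F tool',np.array([o['force'][:2]@x,o['force'][:2]@yt,o['force'][2]]).round(2),o['time_s'],o['qpos'][5].round(2))
E
python3 s.py; python3 w.py w2.png
```

```text
tool-frame rel axis mm (want -11,-25): [-11.4 -24.8] z 0.1498 yaw 92.3 press wing ang 139.3 F tool [-3.2   0.5  -1.16] 5.1 0.13
wrist lid n 15880 z 0.1124 mec 0.5185 0.1343 0.0667 lsq [0.5186 0.1346] 0.0661
 handle n 4151 [0.5399 0.1606 0.1792] bar dir deg -47.2 ends [0.573 0.119 0.177] [0.511 0.197 0.16 ]
 wing n 2929 [0.5163 0.1356 0.1506] dir -177.0 z pct [0.1414 0.1496 0.157 ] ext 0.073
side lid n 1025 z 0.1119 mec 0.5187 0.1307 0.0685 lsq [0.5185 0.1303] 0.0664
 handle n 63 [0.5664 0.1248 0.1801] bar dir deg -56.0 ends [0.557 0.088 0.265] [0.529 0.166 0.182]
 wing n 191 [0.5177 0.1231 0.1477] dir 20.3 z pct [0.137  0.1479 0.1575] ext 0.076
[0.4937 0.1196 0.1498] [3.141e+00 1.000e-03 1.611e+00] [ 0.17  0.28  1.72 -0.    1.14  0.13]
```

View pics/w2.png

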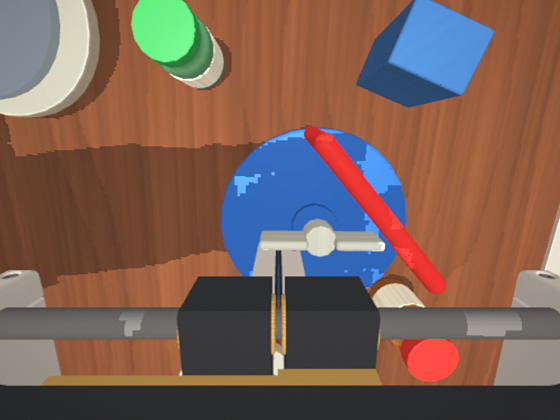

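The fingertip is on the wing's left half at about (270,250), and the wing turns with it at 3 N. The lid hasn't moved.

step_arm:
  plan:
    - {"dx":0.032,"dy":-0.012,"dz":0,"rx":0,"ry":0,"rz":0.08,"claw":1}
    - {"dx":0.032,"dy":-0.012,"dz":0,"rx":0,"ry":0,"rz":0.08,"claw":1}
    - {"dx":0.032,"dy":-0.012,"dz":0,"rx":0,"ry":0,"rz":0.08,"claw":1}
    - {"dx":0.032,"dy":-0.012,"dz":0,"rx":0,"ry":0,"rz":0.08,"claw":1}
    - {"dx":0.032,"dy":-0.012,"dz":0,"rx":0,"ry":0,"rz":0.08,"claw":1}
    - {"dx":0.032,"dy":-0.012,"dz":0,"rx":0,"ry":0,"rz":0.08,"claw":1}
    - {"dx":0.032,"dy":-0.012,"dz":0,"rx":0,"ry":0,"rz":0.08,"claw":1}
    - {"dx":0.032,"dy":-0.012,"dz":0,"rx":0,"ry":0,"rz":0.08,"claw":1}

```text
time_s: 6.0
ee_pos: [0.494, 0.146, 0.1491]
eef_rot: [-3.141, 0.002, 0.61]
force: [-2.4, -1.7, -3.2]
grip_width: 0.0007
grip_force: 1.7
```

```bash
python3 s.py
```

```text
tool-frame rel axis mm (want -11,-25): [-11.7 -25.2] z 0.1491 yaw 35.0 press wing ang 82.0 F tool [-2.9   0.01 -3.15] 6.0 1.18
```

step_arm:
  plan:
    - {"dx":0.032,"dy":-0.012,"dz":0,"rx":0,"ry":0,"rz":0.08,"claw":1}
    - {"dx":0.032,"dy":-0.012,"dz":0,"rx":0,"ry":0,"rz":0.08,"claw":1}
    - {"dx":0.032,"dy":-0.012,"dz":0,"rx":0,"ry":0,"rz":0.08,"claw":1}
    - {"dx":-0.07,"dy":0,"dz":0,"rx":0,"ry":0,"rz":0,"claw":1}
    - {"dx":0,"dy":0,"dz":-0.2,"rx":0,"ry":0,"rz":0,"claw":1}
    - {"dx":0,"dy":0,"dz":-0.4,"rx":0,"ry":0,"rz":0,"claw":1}
    - {"dx":0,"dy":0,"dz":0,"rx":0,"ry":0,"rz":0,"claw":1}

```text
time_s: 6.7
ee_pos: [0.4959, 0.1523, 0.2144]
eef_rot: [-3.142, -0.008, 0.241]
force: [1.1, 1.1, -0.7]
grip_width: 0.0003
grip_force: 0.0
```

```bash
python3 s.py; python3 w.py w3.png
```

```text
tool-frame rel axis mm (want -11,-25): [-16.6 -25. ] z 0.2144 yaw 13.8 press wing ang 60.8 F tool [ 1.28 -0.78 -0.65] 6.7 1.56
wrist lid n 11270 z 0.1124 mec 0.519 0.1342 0.0667 lsq [0.5192 0.1341] 0.0662
 handle n 2097 [0.5453 0.1562 0.179 ] bar dir deg 132.7 ends [0.574 0.119 0.178] [0.515 0.196 0.16 ]
 wing n 1254 [0.5201 0.1346 0.1489] dir -77.7 z pct [0.1418 0.1476 0.1548] ext 0.071
side lid n 1179 z 0.1119 mec 0.5177 0.1304 0.0679 lsq [0.518  0.1297] 0.0663
 handle n 120 [0.5473 0.1478 0.1794] bar dir deg -47.2 ends [0.574 0.114 0.16 ] [0.506 0.205 0.498]
 wing n 99 [0.5198 0.1275 0.1469] dir -77.4 z pct [0.1367 0.147  0.1551] ext 0.072
[0.4959 0.1523 0.2144] [-3.142 -0.008  0.241] [0.23 0.23 1.63 0.   1.28 1.56]
```

step_arm:
  plan:
    - {"dx":-0.035,"dy":0.03,"dz":0,"rx":0,"ry":0,"rz":-0.095,"claw":1}
    - {"dx":-0.035,"dy":0.03,"dz":0,"rx":0,"ry":0,"rz":-0.095,"claw":1}
    - {"dx":-0.035,"dy":0.03,"dz":0,"rx":0,"ry":0,"rz":-0.095,"claw":1}
    - {"dx":-0.035,"dy":0.03,"dz":0,"rx":0,"ry":0,"rz":-0.095,"claw":1}
    - {"dx":-0.035,"dy":0.03,"dz":0,"rx":0,"ry":0,"rz":-0.095,"claw":1}
    - {"dx":-0.035,"dy":0.03,"dz":0,"rx":0,"ry":0,"rz":-0.095,"claw":1}
    - {"dx":-0.035,"dy":0.03,"dz":0,"rx":0,"ry":0,"rz":-0.095,"claw":1}
    - {"dx":-0.035,"dy":0.03,"dz":0,"rx":0,"ry":0,"rz":-0.095,"claw":1}
    - {"dx":-0.035,"dy":0.03,"dz":0,"rx":0,"ry":0,"rz":-0.095,"claw":1}
    - {"dx":-0.035,"dy":0.03,"dz":0,"rx":0,"ry":0,"rz":-0.095,"claw":1}

```text
time_s: 7.8
ee_pos: [0.4959, 0.1097, 0.2083]
eef_rot: [-3.14, -0.0, 1.736]
force: [-0.5, 0.5, 0.2]
grip_width: 0.0005
grip_force: 0.0
```

step_arm:
  plan:
    - {"dx":-0.035,"dy":0.03,"dz":0,"rx":0,"ry":0,"rz":-0.095,"claw":1}
    - {"dx":-0.035,"dy":0.03,"dz":0,"rx":0,"ry":0,"rz":-0.095,"claw":1}
    - {"dx":-0.035,"dy":0.03,"dz":0,"rx":0,"ry":0,"rz":-0.095,"claw":1}
    - {"dx":-0.035,"dy":0.03,"dz":0,"rx":0,"ry":0,"rz":-0.095,"claw":1}
    - {"dx":-0.035,"dy":0.03,"dz":0,"rx":0,"ry":0,"rz":-0.095,"claw":1}
    - {"dx":-0.035,"dy":0.03,"dz":0,"rx":0,"ry":0,"rz":-0.095,"claw":1}
    - {"dx":-0.035,"dy":0.03,"dz":0,"rx":0,"ry":0,"rz":-0.095,"claw":1}
    - {"dx":-0.035,"dy":0.03,"dz":0,"rx":0,"ry":0,"rz":-0.095,"claw":1}
    - {"dx":-0.035,"dy":0.03,"dz":0,"rx":0,"ry":0,"rz":-0.095,"claw":1}
    - {"dx":-0.035,"dy":0.03,"dz":0,"rx":0,"ry":0,"rz":-0.095,"claw":1}

```text
time_s: 8.8
ee_pos: [0.5379, 0.1085, 0.2082]
eef_rot: [3.142, -0.002, -3.055]
force: [0.5, -0.2, 0.5]
grip_width: 0.0007
grip_force: 0.0
```

```bash
python3 s.py
```

```text
tool-frame rel axis mm (want -11,-25): [-17.8 -25.2] z 0.2082 yaw -175.0 press wing ang -128.0 F tool [-0.53 -0.23  0.51] 8.8 -1.53
```

step_arm:
  plan:
    - {"dx":-0.031,"dy":0.026,"dz":0,"rx":0,"ry":0,"rz":-0.083,"claw":1}
    - {"dx":0,"dy":0,"dz":0.3,"rx":0,"ry":0,"rz":0,"claw":1}
    - {"dx":0,"dy":0,"dz":0.2,"rx":0,"ry":0,"rz":0,"claw":1}
    - {"dx":0,"dy":0,"dz":0.09,"rx":0,"ry":0,"rz":0,"claw":1}
    - {"dx":0,"dy":0,"dz":0,"rx":0,"ry":0,"rz":0,"claw":1}
    - {"dx":0.025,"dy":0,"dz":0,"rx":0,"ry":0,"rz":0,"claw":1}
    - {"dx":0.025,"dy":0,"dz":0,"rx":0,"ry":0,"rz":0,"claw":1}
    - {"dx":0.02,"dy":0,"dz":0,"rx":0,"ry":0,"rz":0,"claw":1}
    - {"dx":0.032,"dy":-0.012,"dz":0,"rx":0,"ry":0,"rz":0.08,"claw":1}
    - {"dx":0.032,"dy":-0.012,"dz":0,"rx":0,"ry":0,"rz":0.08,"claw":1}

```text
time_s: 9.8
ee_pos: [0.5288, 0.1065, 0.1511]
eef_rot: [3.141, 0.002, 3.093]
force: [4.3, 0.1, -2.3]
grip_width: 0.0003
grip_force: 1.9
```

```bash
python3 s.py
```

```text
tool-frame rel axis mm (want -11,-25): [-12. -25.] z 0.1511 yaw 177.2 press wing ang 224.2 F tool [-4.32  0.36 -2.29] 9.8 -1.39
```

step_arm:
  plan:
    - {"dx":0.032,"dy":-0.012,"dz":0,"rx":0,"ry":0,"rz":0.08,"claw":1}
    - {"dx":0.032,"dy":-0.012,"dz":0,"rx":0,"ry":0,"rz":0.08,"claw":1}
    - {"dx":0.032,"dy":-0.012,"dz":0,"rx":0,"ry":0,"rz":0.08,"claw":1}
    - {"dx":0.032,"dy":-0.012,"dz":0,"rx":0,"ry":0,"rz":0.08,"claw":1}
    - {"dx":0.032,"dy":-0.012,"dz":0,"rx":0,"ry":0,"rz":0.08,"claw":1}
    - {"dx":0.032,"dy":-0.012,"dz":0,"rx":0,"ry":0,"rz":0.08,"claw":1}
    - {"dx":0.032,"dy":-0.012,"dz":0,"rx":0,"ry":0,"rz":0.08,"claw":1}
    - {"dx":0.032,"dy":-0.012,"dz":0,"rx":0,"ry":0,"rz":0.08,"claw":1}
    - {"dx":0.032,"dy":-0.012,"dz":0,"rx":0,"ry":0,"rz":0.08,"claw":1}
    - {"dx":0.032,"dy":-0.012,"dz":0,"rx":0,"ry":0,"rz":0.08,"claw":1}

```text
time_s: 10.8
ee_pos: [0.4971, 0.1142, 0.1507]
eef_rot: [-3.142, 0.001, 1.836]
force: [0.2, -3.2, -1.5]
grip_width: 0.0003
grip_force: 1.4
```

```bash
python3 s.py
```

```text
tool-frame rel axis mm (want -11,-25): [-11.7 -24.8] z 0.1507 yaw 105.2 press wing ang 152.2 F tool [-3.1  -0.69 -1.53] 10.8 -0.11
```

step_arm:
  plan:
    - {"dx":0.032,"dy":-0.012,"dz":0,"rx":0,"ry":0,"rz":0.08,"claw":1}
    - {"dx":0.032,"dy":-0.012,"dz":0,"rx":0,"ry":0,"rz":0.08,"claw":1}
    - {"dx":0.032,"dy":-0.012,"dz":0,"rx":0,"ry":0,"rz":0.08,"claw":1}
    - {"dx":0.032,"dy":-0.012,"dz":0,"rx":0,"ry":0,"rz":0.08,"claw":1}
    - {"dx":0.032,"dy":-0.012,"dz":0,"rx":0,"ry":0,"rz":0.08,"claw":1}
    - {"dx":0.032,"dy":-0.012,"dz":0,"rx":0,"ry":0,"rz":0.08,"claw":1}
    - {"dx":0.032,"dy":-0.012,"dz":0,"rx":0,"ry":0,"rz":0.08,"claw":1}
    - {"dx":0.032,"dy":-0.012,"dz":0,"rx":0,"ry":0,"rz":0.08,"claw":1}
    - {"dx":0.032,"dy":-0.012,"dz":0,"rx":0,"ry":0,"rz":0.08,"claw":1}
    - {"dx":0.032,"dy":-0.012,"dz":0,"rx":0,"ry":0,"rz":0.08,"claw":1}

```text
time_s: 11.8
ee_pos: [0.4946, 0.1464, 0.1503]
eef_rot: [-3.141, 0.002, 0.58]
force: [-2.5, -1.3, -2.6]
grip_width: 0.0002
grip_force: 1.8
```

step_arm:
  plan:
    - {"dx":0.032,"dy":-0.012,"dz":0,"rx":0,"ry":0,"rz":0.08,"claw":1}
    - {"dx":0.032,"dy":-0.012,"dz":0,"rx":0,"ry":0,"rz":0.08,"claw":1}
    - {"dx":0.032,"dy":-0.012,"dz":0,"rx":0,"ry":0,"rz":0.08,"claw":1}
    - {"dx":-0.07,"dy":0,"dz":0,"rx":0,"ry":0,"rz":0,"claw":1}
    - {"dx":0,"dy":0,"dz":-0.2,"rx":0,"ry":0,"rz":0,"claw":1}
    - {"dx":0,"dy":0,"dz":-0.4,"rx":0,"ry":0,"rz":0,"claw":1}
    - {"dx":0,"dy":0,"dz":0,"rx":0,"ry":0,"rz":0,"claw":1}

```text
time_s: 12.5
ee_pos: [0.4967, 0.1527, 0.2156]
eef_rot: [-3.141, -0.008, 0.212]
force: [0.8, -0.1, -0.6]
grip_width: 0.0005
grip_force: 0.0
```

```bash
python3 s.py; python3 w.py w4.png
```

```text
tool-frame rel axis mm (want -11,-25): [-16.4 -24.8] z 0.2156 yaw 12.1 press wing ang 59.1 F tool [ 0.71  0.3  -0.62] 12.5 1.59
wrist lid n 11254 z 0.1123 mec 0.5191 0.134 0.0668 lsq [0.519  0.1343] 0.0662
 handle n 2071 [0.5453 0.1563 0.179 ] bar dir deg 132.7 ends [0.574 0.119 0.178] [0.515 0.196 0.161]
 wing n 1193 [0.5201 0.1345 0.1448] dir -79.7 z pct [0.1373 0.1435 0.1508] ext 0.071
side lid n 1174 z 0.112 mec 0.5182 0.1294 0.0682 lsq [0.5182 0.1299] 0.0663
 handle n 124 [0.5472 0.1482 0.1818] bar dir deg -47.3 ends [0.573 0.115 0.17 ] [0.504 0.21  0.497]
 wing n 100 [0.5198 0.1274 0.1435] dir -79.4 z pct [0.134  0.1435 0.1508] ext 0.071
[0.4967 0.1527 0.2156] [-3.141 -0.008  0.212] [ 0.23  0.23  1.62 -0.    1.28  1.59]
```

step_arm:
  plan:
    - {"dx":-0.035,"dy":0.03,"dz":0,"rx":0,"ry":0,"rz":-0.095,"claw":1}
    - {"dx":-0.035,"dy":0.03,"dz":0,"rx":0,"ry":0,"rz":-0.095,"claw":1}
    - {"dx":-0.035,"dy":0.03,"dz":0,"rx":0,"ry":0,"rz":-0.095,"claw":1}
    - {"dx":-0.035,"dy":0.03,"dz":0,"rx":0,"ry":0,"rz":-0.095,"claw":1}
    - {"dx":-0.035,"dy":0.03,"dz":0,"rx":0,"ry":0,"rz":-0.095,"claw":1}
    - {"dx":-0.035,"dy":0.03,"dz":0,"rx":0,"ry":0,"rz":-0.095,"claw":1}
    - {"dx":-0.035,"dy":0.03,"dz":0,"rx":0,"ry":0,"rz":-0.095,"claw":1}
    - {"dx":-0.035,"dy":0.03,"dz":0,"rx":0,"ry":0,"rz":-0.095,"claw":1}
    - {"dx":-0.035,"dy":0.03,"dz":0,"rx":0,"ry":0,"rz":-0.095,"claw":1}
    - {"dx":-0.035,"dy":0.03,"dz":0,"rx":0,"ry":0,"rz":-0.095,"claw":1}

```text
time_s: 13.6
ee_pos: [0.4956, 0.1102, 0.2094]
eef_rot: [-3.14, 0.0, 1.708]
force: [0.6, -0.2, -0.7]
grip_width: 0.0008
grip_force: 0.0
```

step_arm:
  plan:
    - {"dx":-0.035,"dy":0.03,"dz":0,"rx":0,"ry":0,"rz":-0.095,"claw":1}
    - {"dx":-0.035,"dy":0.03,"dz":0,"rx":0,"ry":0,"rz":-0.095,"claw":1}
    - {"dx":-0.035,"dy":0.03,"dz":0,"rx":0,"ry":0,"rz":-0.095,"claw":1}
    - {"dx":-0.035,"dy":0.03,"dz":0,"rx":0,"ry":0,"rz":-0.095,"claw":1}
    - {"dx":-0.035,"dy":0.03,"dz":0,"rx":0,"ry":0,"rz":-0.095,"claw":1}
    - {"dx":-0.035,"dy":0.03,"dz":0,"rx":0,"ry":0,"rz":-0.095,"claw":1}
    - {"dx":-0.035,"dy":0.03,"dz":0,"rx":0,"ry":0,"rz":-0.095,"claw":1}
    - {"dx":-0.035,"dy":0.03,"dz":0,"rx":0,"ry":0,"rz":-0.095,"claw":1}
    - {"dx":-0.035,"dy":0.03,"dz":0,"rx":0,"ry":0,"rz":-0.095,"claw":1}
    - {"dx":-0.035,"dy":0.03,"dz":0,"rx":0,"ry":0,"rz":-0.095,"claw":1}

```text
time_s: 14.6
ee_pos: [0.5377, 0.1078, 0.2093]
eef_rot: [-3.141, -0.002, -3.083]
force: [-1.2, 0.5, 0.0]
grip_width: 0.0007
grip_force: 0.0
```

```bash
python3 s.py
```

```text
tool-frame rel axis mm (want -11,-25): [-18.2 -25.3] z 0.2093 yaw -176.6 press wing ang -129.6 F tool [1.19 0.62 0.05] 14.6 -1.5
```

step_arm:
  plan:
    - {"dx":-0.029,"dy":0.026,"dz":0,"rx":0,"ry":0,"rz":-0.08,"claw":1}
    - {"dx":0,"dy":0,"dz":0.3,"rx":0,"ry":0,"rz":0,"claw":1}
    - {"dx":0,"dy":0,"dz":0.2,"rx":0,"ry":0,"rz":0,"claw":1}
    - {"dx":0,"dy":0,"dz":0.12,"rx":0,"ry":0,"rz":0,"claw":1}
    - {"dx":0,"dy":0,"dz":0,"rx":0,"ry":0,"rz":0,"claw":1}
    - {"dx":0.025,"dy":0,"dz":0,"rx":0,"ry":0,"rz":0,"claw":1}
    - {"dx":0.025,"dy":0,"dz":0,"rx":0,"ry":0,"rz":0,"claw":1}
    - {"dx":0.02,"dy":0,"dz":0,"rx":0,"ry":0,"rz":0,"claw":1}
    - {"dx":0.032,"dy":-0.012,"dz":0,"rx":0,"ry":0,"rz":0.08,"claw":1}
    - {"dx":0.032,"dy":-0.012,"dz":0,"rx":0,"ry":0,"rz":0.08,"claw":1}

```text
time_s: 15.6
ee_pos: [0.5282, 0.1062, 0.1491]
eef_rot: [3.141, 0.002, 3.062]
force: [3.8, -0.1, -2.3]
grip_width: 0.0005
grip_force: 1.6
```

step_arm:
  plan:
    - {"dx":0.032,"dy":-0.012,"dz":0,"rx":0,"ry":0,"rz":0.08,"claw":1}
    - {"dx":0.032,"dy":-0.012,"dz":0,"rx":0,"ry":0,"rz":0.08,"claw":1}
    - {"dx":0.032,"dy":-0.012,"dz":0,"rx":0,"ry":0,"rz":0.08,"claw":1}
    - {"dx":0.032,"dy":-0.012,"dz":0,"rx":0,"ry":0,"rz":0.08,"claw":1}
    - {"dx":0.032,"dy":-0.012,"dz":0,"rx":0,"ry":0,"rz":0.08,"claw":1}
    - {"dx":0.032,"dy":-0.012,"dz":0,"rx":0,"ry":0,"rz":0.08,"claw":1}
    - {"dx":0.032,"dy":-0.012,"dz":0,"rx":0,"ry":0,"rz":0.08,"claw":1}
    - {"dx":0.032,"dy":-0.012,"dz":0,"rx":0,"ry":0,"rz":0.08,"claw":1}
    - {"dx":0.032,"dy":-0.012,"dz":0,"rx":0,"ry":0,"rz":0.08,"claw":1}
    - {"dx":0.032,"dy":-0.012,"dz":0,"rx":0,"ry":0,"rz":0.08,"claw":1}

```text
time_s: 16.6
ee_pos: [0.4969, 0.115, 0.1488]
eef_rot: [3.142, 0.001, 1.805]
force: [0.1, -2.3, -1.1]
grip_width: 0.0007
grip_force: 1.3
```

```bash
python3 s.py
```

```text
tool-frame rel axis mm (want -11,-25): [-11.7 -24.5] z 0.1488 yaw 103.4 press wing ang 150.4 F tool [-2.28 -0.48 -1.1 ] 16.6 -0.08
```

step_arm:
  plan:
    - {"dx":0.032,"dy":-0.012,"dz":0,"rx":0,"ry":0,"rz":0.08,"claw":1}
    - {"dx":0.032,"dy":-0.012,"dz":0,"rx":0,"ry":0,"rz":0.08,"claw":1}
    - {"dx":0.032,"dy":-0.012,"dz":0,"rx":0,"ry":0,"rz":0.08,"claw":1}
    - {"dx":0.032,"dy":-0.012,"dz":0,"rx":0,"ry":0,"rz":0.08,"claw":1}
    - {"dx":0.032,"dy":-0.012,"dz":0,"rx":0,"ry":0,"rz":0.08,"claw":1}
    - {"dx":0.016,"dy":-0.006,"dz":0,"rx":0,"ry":0,"rz":0.04,"claw":1}
    - {"dx":0.016,"dy":-0.006,"dz":0,"rx":0,"ry":0,"rz":0.04,"claw":1}
    - {"dx":0.016,"dy":-0.006,"dz":0,"rx":0,"ry":0,"rz":0.04,"claw":1}

```text
time_s: 17.4
ee_pos: [0.4912, 0.1359, 0.1484]
eef_rot: [-3.141, 0.001, 0.991]
force: [-3.1, -2.3, -2.8]
grip_width: 0.0003
grip_force: 1.9
```

```bash
python3 s.py
```

```text
tool-frame rel axis mm (want -11,-25): [-11.4 -24.5] z 0.1484 yaw 56.8 press wing ang 103.8 F tool [-3.68 -1.34 -2.8 ] 17.4 0.78
```

Next, small rows (1.8° each), reading the force as I go.

step_arm:
  plan:
    - {"dx":0.008,"dy":-0.003,"dz":0,"rx":0,"ry":0,"rz":0.02,"claw":1}
    - {"dx":0.008,"dy":-0.003,"dz":0,"rx":0,"ry":0,"rz":0.02,"claw":1}
    - {"dx":0.008,"dy":-0.003,"dz":0,"rx":0,"ry":0,"rz":0.02,"claw":1}
    - {"dx":0.008,"dy":-0.003,"dz":0,"rx":0,"ry":0,"rz":0.02,"claw":1}

```text
time_s: 17.8
ee_pos: [0.492, 0.1392, 0.1483]
eef_rot: [-3.141, 0.002, 0.866]
force: [-4.3, -2.3, -2.9]
grip_width: 0.0003
grip_force: 2.0
```

```bash
python3 s.py
```

```text
tool-frame rel axis mm (want -11,-25): [-11.4 -24.5] z 0.1483 yaw 49.6 press wing ang 96.6 F tool [-4.56 -1.78 -2.87] 17.8 0.91
```

step_arm:
  plan:
    - {"dx":0.008,"dy":-0.003,"dz":0,"rx":0,"ry":0,"rz":0.02,"claw":1}
    - {"dx":0.008,"dy":-0.003,"dz":0,"rx":0,"ry":0,"rz":0.02,"claw":1}

```text
time_s: 18.0
ee_pos: [0.4925, 0.1408, 0.1483]
eef_rot: [-3.14, 0.002, 0.803]
force: [-4.7, -1.1, -2.4]
grip_width: 0.0005
grip_force: 2.1
```

```bash
python3 s.py
```

```text
tool-frame rel axis mm (want -11,-25): [-11.3 -24.5] z 0.1483 yaw 46.0 press wing ang 93.0 F tool [-4.02 -2.63 -2.36] 18.0 0.97
```

step_arm:
  plan:
    - {"dx":0.008,"dy":-0.003,"dz":0,"rx":0,"ry":0,"rz":0.02,"claw":1}
    - {"dx":0,"dy":0,"dz":0,"rx":0,"ry":0,"rz":0,"claw":1}

```text
time_s: 18.2
ee_pos: [0.493, 0.1417, 0.1482]
eef_rot: [-3.141, 0.002, 0.773]
force: [-4.6, -1.9, -3.0]
grip_width: 0.0006
grip_force: 2.2
```

```bash
python3 s.py
```

```text
tool-frame rel axis mm (want -11,-25): [-11.1 -24.4] z 0.1482 yaw 44.3 press wing ang 91.3 F tool [-4.64 -1.85 -2.96] 18.2 1.01
```

step_arm:
  plan:
    - {"dx":0.008,"dy":-0.003,"dz":0,"rx":0,"ry":0,"rz":0.02,"claw":1}
    - {"dx":0,"dy":0,"dz":0,"rx":0,"ry":0,"rz":0,"claw":1}

```text
time_s: 18.4
ee_pos: [0.4932, 0.1423, 0.1483]
eef_rot: [-3.141, 0.002, 0.742]
force: [-6.4, -3.3, -1.2]
grip_width: 0.0004
grip_force: 3.6
```

```bash
python3 s.py; python3 w.py w5.png
```

```text
tool-frame rel axis mm (want -11,-25): [-11.3 -24.3] z 0.1483 yaw 42.5 press wing ang 89.5 F tool [-6.91 -1.89 -1.19] 18.4 1.04
wrist lid n 14928 z 0.1124 mec 0.519 0.1344 0.0665 lsq [0.519  0.1346] 0.066
 handle n 4609 [0.5442 0.158  0.1789] bar dir deg 132.8 ends [0.575 0.119 0.178] [0.512 0.197 0.16 ]
 wing n 2806 [0.517  0.1377 0.1434] dir 134.4 z pct [0.1339 0.1431 0.1534] ext 0.072
side lid n 1132 z 0.112 mec 0.5187 0.1306 0.0678 lsq [0.5185 0.1303] 0.0666
 handle n 66 [0.5658 0.1273 0.178 ] bar dir deg -50.2 ends [0.566 0.099 0.23 ] [0.55  0.152 0.179]
 wing n 120 [0.5147 0.1262 0.1433] dir -33.4 z pct [0.1333 0.1432 0.1529] ext 0.067
[0.4932 0.1423 0.1483] [-3.141e+00  2.000e-03  7.420e-01] [ 0.21  0.3   1.71 -0.    1.14  1.04]
```

step_arm:
  plan:
    - {"dx":0.004,"dy":0,"dz":0,"rx":0,"ry":0,"rz":0,"claw":1}
    - {"dx":0,"dy":0,"dz":0,"rx":0,"ry":0,"rz":0,"claw":1}

```text
time_s: 18.7
ee_pos: [0.4935, 0.1425, 0.1483]
eef_rot: [-3.141, 0.002, 0.743]
force: [-7.9, -3.2, -0.1]
grip_width: 0.0006
grip_force: 4.1
```

```bash
python3 s.py
```

```text
tool-frame rel axis mm (want -11,-25): [-11.  -24.3] z 0.1483 yaw 42.6 press wing ang 89.6 F tool [-7.98 -2.93 -0.12] 18.7 1.04
```

The force has risen to 8 N right where the stop should be, so I'll back off, lift and check.

step_arm:
  plan:
    - {"dx":-0.04,"dy":0,"dz":0,"rx":0,"ry":0,"rz":0,"claw":1}
    - {"dx":-0.05,"dy":0,"dz":0,"rx":0,"ry":0,"rz":0,"claw":1}
    - {"dx":0,"dy":0,"dz":-0.2,"rx":0,"ry":0,"rz":0,"claw":1}
    - {"dx":0,"dy":0,"dz":-0.4,"rx":0,"ry":0,"rz":0,"claw":1}
    - {"dx":0,"dy":0,"dz":0,"rx":0,"ry":0,"rz":0,"claw":1}

```text
time_s: 19.2
ee_pos: [0.4895, 0.137, 0.2135]
eef_rot: [3.137, -0.007, 0.742]
force: [-0.1, 0.5, -1.0]
grip_width: 0.0005
grip_force: 0.0
```

```bash
python3 s.py; python3 w.py w6.png
```

```text
tool-frame rel axis mm (want -11,-25): [-17.6 -22.9] z 0.2135 yaw 42.5 press wing ang 89.5 F tool [ 0.27 -0.45 -0.95] 19.2 1.03
wrist lid n 11558 z 0.1124 mec 0.5189 0.1342 0.0667 lsq [0.5189 0.1345] 0.0661
 handle n 2212 [0.5436 0.1577 0.1803] bar dir deg -47.6 ends [0.576 0.119 0.177] [0.512 0.197 0.161]
 wing n 1202 [0.5197 0.135  0.1416] dir 132.3 z pct [0.1334 0.1405 0.1475] ext 0.072
side lid n 1177 z 0.1118 mec 0.5168 0.1311 0.069 lsq [0.5177 0.1304] 0.0667
 handle n 121 [0.5477 0.1473 0.1769] bar dir deg -46.8 ends [0.576 0.114 0.169] [0.511 0.192 0.179]
 wing n 93 [0.5188 0.1277 0.1403] dir -47.8 z pct [0.132  0.1395 0.1478] ext 0.072
[0.4895 0.137  0.2135] [ 3.137 -0.007  0.742] [0.2  0.21 1.66 0.   1.27 1.03]
```

View pics/w6.png

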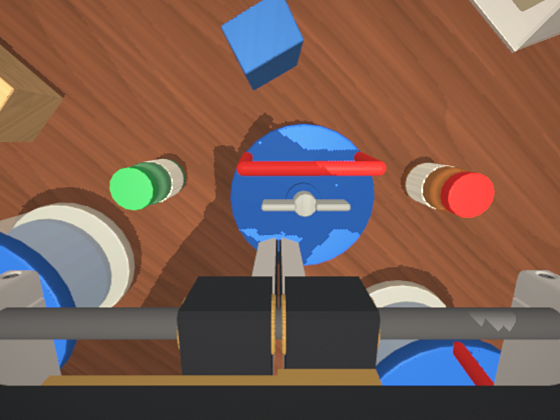

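The wing (265–350, 206) is parallel to the handle and its top is at 147 mm, which matches fully down. The lid centre is unchanged. I'll lift clear and hand in.

step_arm:
  plan:
    - {"dx":0,"dy":0,"dz":-0.4,"rx":0,"ry":0,"rz":0,"claw":1}
    - {"dx":0,"dy":0,"dz":-0.4,"rx":0,"ry":0,"rz":0,"claw":1}
    - {"dx":-0.3,"dy":0,"dz":-0.1,"rx":0,"ry":0,"rz":0,"claw":1}
    - {"dx":-0.3,"dy":0,"dz":0,"rx":0,"ry":0,"rz":0,"claw":1}
    - {"dx":0,"dy":0,"dz":0,"rx":0,"ry":0,"rz":0,"claw":1}
    - {"dx":0,"dy":0,"dz":0,"rx":0,"ry":0,"rz":0,"claw":1}

```text
time_s: 19.9
ee_pos: [0.4435, 0.0961, 0.298]
eef_rot: [-3.141, 0.0, 0.741]
force: [-0.1, 0.2, 0.6]
grip_width: 0.0005
grip_force: 0.0
```

```bash
python3 -c "
from h import *
o=telemetry.get_obs(); print(o['ee_pos'],o['force']); print(hand_in())"
```

```text
[0.44347764 0.09612935 0.2979971 ] [-0.13096549  0.20457157  0.6413234 ]
the job is handed in; nothing more can be done
None
```

I wound the small press's screw clockwise to its stop in three strokes (wing tops at about 147 mm, as expected fully down), saw no shift of the press, and handed in at about 20 s with the hand clear.

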